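Stand the filter in the pan and hold the housing lid open

TASK

I am about to put the cleaned filter back. First stand the pleated filter upright in the aluminium pan, on the same long thin edge that it rests on now, and let go of it; then lift the lid of the grey filter housing and hold it open at 60 degrees from closed (it falls shut if you let go). Finish while still holding the lid there with the gripper, with the filter still standing free, and leave the canister, bottle and brush where they are.

Things in the scene. Friction and masses are not known exactly. Their poses are not given: they have to be found in the camera images.
- filter: White rigid pleated filter cassette, loose, 0.16 kg: 26 mm thick (x), 130 wide (y), 100 high (z), orange strip along its top edge. Origin: centre of its lower long thin edge; z points to the orange edge, vertical when upright. At the start it leans in the rest, 34 degrees off vertical, top towards the rest's -x side (roughly the robot); its upper half is free on both faces.
- rest: Fixed bent-steel rest holding the leaning filter at the start. Base plate 90 x 120 mm; its sloping back (-x side, top 51 mm above the counter) supports the lower 45 mm of the filter's underside, a ledge about 20 mm up carries its lower edge. Origin on the counter, z up.
- pan: Fixed shallow aluminium pan, 170 mm (x) by 210 mm (y) outside, rim 14 mm high, walls and floor 4 mm thick. Origin at the centre of its underside on the counter, z up.
- hinge_line (a point): Middle of the lid's hinge line on the far top edge of the grey filter housing, 111 mm above the counter. Axes are the housing's and never move with the lid: y along the hinge, -x from the hinge to the front, where the handle is, z up. The housing is a fixed open box 150 mm (x) by 180 mm (y) by 110 mm high, in front of the hinge.
- lid: Hinged grey lid of the housing, 155 mm from hinge to front edge, 180 mm wide, 8 mm thick, about 0.3 kg, with an orange loop handle in front. Origin at the middle of the hinge line; -x points along the lid towards the handle, z out of its top when closed.
- lid_bar (a point): Middle of the handle's round orange bar: 10 mm diameter, 90 mm long, parallel to the hinge, 200 mm from it, 111 mm above the counter when closed. Between bar and lid edge is a gap 40 mm long, 80 mm wide, open above and below; the housing's front is 50 mm behind the bar. Pinched across, the bar can turn between the fingers. Axes are the lid's.
- lid_hinge (a joint): Lid angle in rad: 0 closed, growing as the front edge rises, 1.047 = 60 degrees, stop at 1.9. No spring; the lid falls shut by its weight below about 90 degrees.
- canister: Loose grey canister with a black twist cap, 72 mm diameter, 120 mm high; bystander. Origin at the centre of its underside.
- bottle: Loose blue bottle with white cap, 60 mm diameter, 170 mm high; bystander. Origin at the centre of its underside.
- brush: Loose black dusting brush, about 200 mm long, lying on the counter beyond the work; bystander. Origin at its underside.
Things that resemble listed ones, but are neither listed nor needed, are in the scene too. Of the things that look like the filter, the largest one is meant.

How it is judged:
On the way, in this order (a step that is already met when the one before it is completed fails the run):
1. the filter stands upright in the pan on its lower long edge, released (angle between filter's own z axis and vertical below 0.07 rad and z of filter in the frame of pan below 0.0075 m and x of filter in the frame of pan between -0.075 and 0.075 m and y of filter in the frame of pan between -0.09 and 0.09 m and linear speed of filter below 0.03 m/s and contact force between the fingers and filter below 0.1 N), for 0.3 s.
2. the fingers hold the lid open at 60 degrees (within 5) (value of joint lid_hinge between 0.96 and 1.135 rad and contact force between the fingers and lid above 0.5 N), for 0.3 s.
At the end, for the whole second after the job is handed in: The lid is held still by the fingers (contact over 0.5 N) at 55 to 65 degrees from closed with nothing else touching it, while the filter stands free and still on its lower long edge on the pan's floor, within 0.07 rad (4 degrees) of upright and inside the pan (all of step 1 and all of step 2 and velocity of joint lid_hinge between -0.05 and 0.05 rad/s and contact force between lid and canister below 0.1 N and contact force between lid and bottle below 0.1 N and contact force between lid and brush below 0.1 N and contact force between lid and filter below 0.1 N); the arm keeps its last pose, push and grip.
It fails at once if the canister is moved by more than 30 mm (distance of canister from where it was at the start of the episode above 0.03 m).
It fails at once if the bottle is moved by more than 30 mm (distance of bottle from where it was at the start of the episode above 0.03 m).
It fails at once if the brush is moved by more than 30 mm (distance of brush from where it was at the start of the episode above 0.03 m).
It also fails if it takes over 64 s, if anything falls off the work surface, if the arm or the gripper's body presses on something with over 40 N, if the wrist force passes 120 N, or if a joint passes its speed limit or range.

ROBOT

A 6-joint arm with a two-finger parallel gripper is mounted at the origin on the work surface. World frame = base frame: x ahead of the robot, y to its left, z up, the work surface at z = 0. Lengths are in m, angles in rad, forces in N, time in s.
With the tool pointing down it reaches from about 0.325 to 0.9 m from the base axis. Payload 6.1 kg.
Tool frame: the origin (TCP) lies midway between the tips of the shut fingers; the grasp point (between the pads) lies 19 mm behind it; z points along the fingers, y is the line along which they close (so a half turn about z gives the same grasp; the last joint's range is limited). The gripper opens to 85 mm and grips with 20 to 120 N. Pads are 22 mm wide; open, the fingers measure 114 mm over their backs; the gripper's body (76 mm by 85 mm) begins 54 mm behind the grasp point. The pads swing forward as they close: fully open they stand 13 mm farther back than shut.
Start: joints at [-1.266, 0.22, 1.526, -0, 1.395, -0.126], TCP at [0.261, -0.568, 0.231] pointing down, gripper open.
Joint ranges: [-2.98, 2.98], [-0.91, 2.08], [0.09, 2.57], [-1.24, 4.39], [0.2, 2.65], [-2.68, 2.68]. Speed limits (rad/s): [2.57, 2.57, 3.01, 3.14, 3.14, 3.14].

INTERFACE

Orientations are given as a unit quaternion [w, x, y, z].
In Python, from bench import bot gives the robot as it stands. The module is installed in compiled form; this text tells all that it offers.
- The arm moves only by the shell command python3 -m creep 'ROWS' [FORCE]. ROWS is JSON, a list of rows, each a list of 7 numbers: the opening, from 0 (shut) to 1 (fully open), then the shift along the tool's x, y, z in m, then the turn, a rotation vector about the tool's x, y, z in rad. A call has 1 to 20 rows; each row shifts and turns the commanded pose from where the row before left it, along the tool's axes as they then stand; what a row does not reach is not made up. A row lasts 1/8 s, in which the tool goes at most 62.5 mm and 10.7 degrees, less where a joint would pass 70% of its speed; a pose out of reach is approached as far as the arm can. A call is refused whole if a number of a shift passes 0.0625 or a number of a turn 0.188, either way. A call with a gripper value outside its range is refused whole. The fingers move at their own pace and stop on an object; FORCE is the grip in N (left out, the last holds). Time passes only in rows, so rows that do not move let the fingers close. It gives the time, the measured TCP pose, the force, the opening and the grip force at its end, in the units of the state.
- bot.state(): the state, without advancing time (a new reading comes with each control period).
- bot.read_camera(name): name is "scene" or "top" or "wrist"; returns a dict with "image" (420x560x3 uint8, red, green, blue), "mtx" (3x3 intrinsics, pixels), "dist_coeffs" ([k1, k2, p1, p2, k3] as OpenCV has them; the pictures are not rectified), "extrinsics" (4x4, takes a point from camera to world coordinates); the wrist camera has in their place "T_tool_cam" (4x4, takes a point from camera to tool coordinates, whose origin is the TCP and whose axes are the flange's). Camera axes: x right, y up, looking along -z (the intrinsics and any distortion apply to the point x, -y, -z); pixel columns grow to the right and rows downward; lengths in m; the calibration is good to about 2 mm. A picture is of the moment at which its call begins: read the wrist's pose just before it. There is no depth.
- bot.hand_in(): hands the job in; it is judged then, once.
The state is a dict: "time_s": time; "joint_pos": joint angles; "qd": joint speeds; "joint_efforts": joint torques, N m; "eef_pos": TCP position; "tool_rot": TCP orientation; "contact_force": force on the tool from outside, world axes, zero at the start; "moment": the same for the moment, N m; "opening": finger opening in m; "grip_force": force on a finger pad.
Only numpy, scipy, OpenCV 4.12 (cv2) and the standard library are available. Lean on these libraries where they do the work, as an engineer would, in place of code of your own. Each camera call takes 0.05 s, during which the arm holds its last target. There are 200 camera calls.

## Working session

There is one attempt and no reset: what is moved stays moved. The work goes in short steps, Python scripts to look and compute and a shell command to move; the robot and the scene stay as the last step left them, time stands still between calls to the robot, and variables do not carry over. Pictures are saved under pics/ and viewed, at most 10 in all, crops included, and the job is handed in when it is done.

```bash
mkdir -p pics; cat > h.py <<'E'
import numpy as np, cv2
from bench import bot
from scipy.spatial.transform import Rotation as R
def cam(n,save=None):
    s=bot.state(); c=bot.read_camera(n)
    if n=='wrist':
        T=np.eye(4); q=s['tool_rot']; T[:3,:3]=R.from_quat([q[1],q[2],q[3],q[0]]).as_matrix(); T[:3,3]=s['eef_pos']
        E=T@np.array(c['T_tool_cam'])
    else: E=np.array(c['extrinsics'])
    if save: cv2.imwrite(save,c['image'][:,:,::-1])
    c['E']=E; return c
def ray(c,uv):
    p=cv2.undistortPoints(np.array([[uv]],float),np.array(c['mtx']),np.array(c['dist_coeffs']))[0,0]
    d=c['E'][:3,:3]@np.array([p[0],-p[1],-1.]); return c['E'][:3,3],d
def atz(c,uv,z):
    o,d=ray(c,uv); return o+d*(z-o[2])/d[2]
def proj(c,P):
    P=np.atleast_2d(P); q=(P-c['E'][:3,3])@c['E'][:3,:3]; q=q*[1,-1,-1]
    return cv2.projectPoints(q.reshape(-1,1,3),np.zeros(3),np.zeros(3),np.array(c['mtx']),np.array(c['dist_coeffs']))[0][:,0]
def tri(a,ua,b,ub):
    A=[];B=[]
    for c,u in((a,ua),(b,ub)):
        o,d=ray(c,u); d=d/np.linalg.norm(d); M=np.eye(3)-np.outer(d,d); A.append(M);B.append(M@o)
    return np.linalg.lstsq(np.vstack(A),np.hstack(B),rcond=None)[0]
E
python3 - <<'E'
from h import *
for n in('scene','top'):
    c=cam(n,f'pics/{n}0.png'); print(n,c['E'].round(3).tolist(),np.array(c['mtx']).round(1).tolist())
s=bot.state();print(s)
E
```

```text
scene [[-0.898, -0.256, 0.357, 1.033], [0.439, -0.536, 0.721, 0.794], [0.007, 0.804, 0.594, 0.808], [0.0, 0.0, 0.0, 1.0]] [[428.3, 0.0, 282.6], [0.0, 428.3, 211.7], [0.0, 0.0, 1.0]]
top [[-0.026, 0.995, -0.098, 0.491], [-1.0, -0.026, -0.0, -0.075], [-0.003, 0.098, 0.995, 1.166], [0.0, 0.0, 0.0, 1.0]] [[447.9, 0.0, 286.4], [0.0, 447.9, 215.8], [0.0, 0.0, 1.0]]
{'time_s': 0.1, 'joint_pos': array([-1.26608232e+00,  2.21178867e-01,  1.52748765e+00,  2.34002622e-05,
        1.39470621e+00, -1.26106043e-01]), 'qd': array([-8.39217593e-05, -6.16134455e-04, -2.62595313e-03, -9.06338878e-04,
        9.47613032e-04,  1.86095494e-03]), 'joint_efforts': array([ 1.60576114e-03, -4.98248363e+01, -3.90544081e+01, -1.44241094e-04,
        5.64270245e-03,  1.32670775e-05]), 'eef_pos': array([ 0.26084604, -0.56736781,  0.23029385]), 'tool_rot': array([-8.87515446e-04,  9.76888887e-01,  2.13745899e-01, -6.79065870e-05]), 'contact_force': array([-0.81222915, -0.01151419, -0.37317559]), 'moment': array([-0.00608353, -0.01942201, -0.02832621]), 'grip_force': 0.0, 'opening': 0.0854512242607242}
```

View pics/scene0.png

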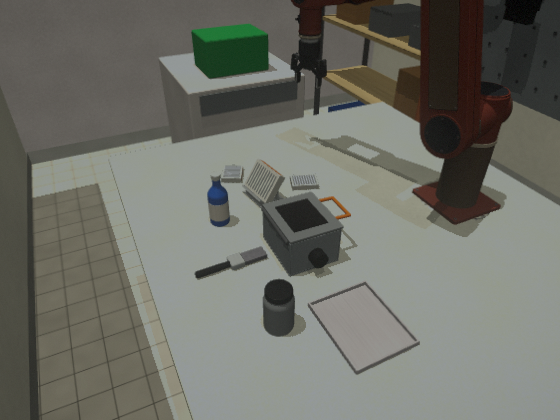

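View pics/top0.png

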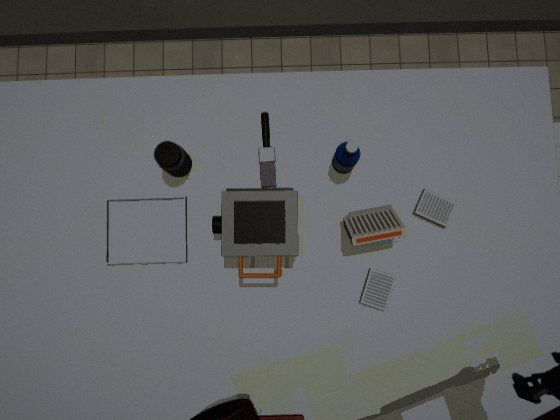

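Candidates for the filter: the leaning one with the orange strip at top (375,228) / scene (264,182), a flat cassette at top (434,208) / scene (232,174), and another at top (377,289) / scene (304,182). I choose the first because it is the largest, has the orange strip and leans in a rest. The pan is at top (147,231), and the housing at (260,223) with its bar at (260,275). The canister is at (175,160), the bottle at (346,158) and the brush at (266,150).

```bash
python3 - <<'E'
import cv2,numpy as np
t=cv2.imread('pics/top0.png');s=cv2.imread('pics/scene0.png')
def cr(i,x,y,w,h,k): return cv2.resize(i[y:y+h,x:x+w],None,fx=k,fy=k,interpolation=cv2.INTER_CUBIC)
a=cr(t,335,195,80,60,5)   #400x300
b=cr(s,236,150,80,60,5)
c=cr(t,100,180,200,100,4) #800x400 
top=np.hstack([a,b]); out=np.vstack([top,cr(t,100,182,200,75*1+25,4)[:300] if 0 else cv2.resize(t[180:285,95:305],(800,300))])
cv2.imwrite('pics/crop0.png',out)
E
```

```text
(no output)
```

View pics/crop0.png

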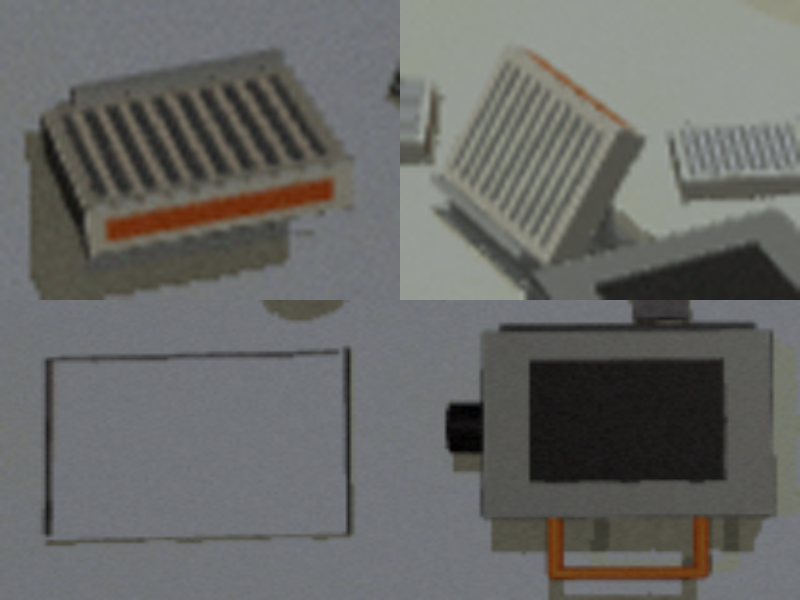

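```bash
cat > fit.py <<'E'
from h import *
from scipy.optimize import least_squares
t=cam('top');s=cam('scene')
def P(p): x,y,z,yaw,ln=p; return R.from_euler('ZY',[yaw,-ln]),np.array([x,y,z])
loc=np.array([[13,65,0],[13,65,100],[13,-65,100],[-13,65,100],[-13,-65,100]])/1e3
ut=np.array([[45,115],[85,207],[342,155],[92,255],[350,205]])/5.+[335,195]
ls=np.array([[13,65,100],[13,-65,100],[-13,65,100],[-13,-65,100],[13,-65,0],[13,65,0]])/1e3
us=(np.array([[617,130],[513,50],[643,137],[525,48],[440,178],[545,262]])-[400,0])/5.+[236,150]
def f(p):
    r,o=P(p); return np.r_[(proj(t,r.apply(loc)+o)-ut).ravel(),(proj(s,r.apply(ls)+o)-us).ravel()]
q=least_squares(f,[0.5,-0.3,0.03,0,0.6],loss='soft_l1')
print('filter',q.x.round(4),np.abs(q.fun).round(1)); 
cv=lambda l:[np.array([X/800*210+95,(Y-300)/300*105+180]) for X,Y in l]
pc=np.array([atz(t,u,.014) for u in cv([(47,358),(348,350),(350,535),(47,540)])]);print('pan',pc.mean(0),pc.round(4).tolist())
b=[atz(t,u,.111) for u in cv([(552,573),(707,573),(630,573)])];print('bar',np.round(b,4).tolist())
l=[atz(t,u,.115) for u in cv([(482,517),(773,517),(482,331),(773,331)])];print('lid',np.round(l,4).tolist())
for n,u in(('can',(175,160)),('bottle',(346,158)),('rest back',(375,228))): print(n,atz(t,u,.1).round(3))
E
python3 fit.py
```

```text
filter [ 0.5931 -0.2847  0.0166  0.1624  0.5531] [1.3 0.3 0.4 0.3 1.8 0.4 0.8 0.1 0.7 0.1 0.7 0.2 2.5 1.3 0.1 0.  0.8 0.8
 0.3 0.2 0.  1.4]
pan [0.57503517 0.28704928 0.014     ] [[0.6574, 0.3912, 0.014], [0.6592, 0.1843, 0.014], [0.4916, 0.1836, 0.014], [0.492, 0.3891, 0.014]]
bar [[0.4575, 0.0377, 0.111], [0.4551, -0.0574, 0.111], [0.4563, -0.0102, 0.111]]
lid [[0.5042, 0.0796, 0.115], [0.4996, -0.0991, 0.115], [0.6581, 0.0778, 0.115], [0.6533, -0.1034, 0.115]]
can [0.739 0.192 0.1  ]
bottle [ 0.733 -0.223  0.1  ]
rest back [ 0.561 -0.285  0.1  ]
```

```bash
cat >> h.py <<'E'
from scipy.linalg import fractional_matrix_power as fmp
def cur():
    s=bot.state(); q=s['tool_rot']; T=np.eye(4); T[:3,:3]=R.from_quat([q[1],q[2],q[3],q[0]]).as_matrix(); T[:3,3]=s['eef_pos']; return T
def mk(p,z,y):
    z=np.array(z,float);z/=np.linalg.norm(z);y=np.array(y,float);y-=z*(y@z);y/=np.linalg.norm(y)
    T=np.eye(4);T[:3,:3]=np.c_[np.cross(y,z),y,z];T[:3,3]=p;return T
def rows(A,B,n,label=''):
    "one row, n times, leads from A to B"
    D=np.real(fmp(np.linalg.inv(A)@B,1/n)); print(label,n,'x',D[:3,3].round(4).tolist(),R.from_matrix(D[:3,:3]).as_rotvec().round(4).tolist())
E
cat > f2.py <<'E'
from h import *
import io,contextlib
with contextlib.redirect_stdout(io.StringIO()):
    from fit import *
g=lambda p:f(np.r_[p,0.5934])
q=least_squares(g,[0.5,-0.3,0.03,0],loss='soft_l1'); print(q.x.round(4),q.cost)
r,o=P(np.r_[q.x,.5934]); F=r.as_matrix()
zt=-F[:,2]; yt=F[:,0]
G=mk(r.apply([0,0,.060])+o,zt,yt); Pg=mk(r.apply([0,0,.180])+o,zt,yt)
print(G.round(4).tolist(),Pg[:3,3])
C=cur(); M=C.copy(); M[:3,:3]=Pg[:3,:3]; 
rows(C,M,10,'turn'); rows(M,Pg,10,'go'); rows(Pg,G,6,'in')
E
python3 f2.py
```

```text
[ 0.5957 -0.2837  0.0181  0.1716] 7.296801362566145
[[-0.1708, 0.8169, 0.551, 0.5626], [0.9853, 0.1416, 0.0955, -0.2894], [0.0, 0.5592, -0.829, 0.0679], [0.0, 0.0, 0.0, 1.0]] [ 0.49649624 -0.30088517  0.16733913]
turn 10 x [-0.0, -0.0, -0.0] [-0.0505, 0.0388, -0.1271]
go 10 x [0.0223, 0.0195, 0.0208] [0.0, -0.0, 0.0]
in 6 x [0.0, 0.0, 0.02] [-0.0, -0.0, 0.0]
```

```bash
python3 -m creep '[[0.75,0,0,0,-0.0505,0.0388,-0.1271],[0.75,0,0,0,-0.0505,0.0388,-0.1271],[0.75,0,0,0,-0.0505,0.0388,-0.1271],[0.75,0,0,0,-0.0505,0.0388,-0.1271],[0.75,0,0,0,-0.0505,0.0388,-0.1271],[0.75,0,0,0,-0.0505,0.0388,-0.1271],[0.75,0,0,0,-0.0505,0.0388,-0.1271],[0.75,0,0,0,-0.0505,0.0388,-0.1271],[0.75,0,0,0,-0.0505,0.0388,-0.1271],[0.75,0,0,0,-0.0505,0.0388,-0.1271],[0.75,0.0223,0.0195,0.0208,0,0,0],[0.75,0.0223,0.0195,0.0208,0,0,0],[0.75,0.0223,0.0195,0.0208,0,0,0],[0.75,0.0223,0.0195,0.0208,0,0,0],[0.75,0.0223,0.0195,0.0208,0,0,0],[0.75,0.0223,0.0195,0.0208,0,0,0],[0.75,0.0223,0.0195,0.0208,0,0,0],[0.75,0.0223,0.0195,0.0208,0,0,0],[0.75,0.0223,0.0195,0.0208,0,0,0],[0.75,0,0,0,0,0,0]]' 60
cat >> f2.py <<'E'
print('--now'); rows(C,Pg,4,'pre')
w=cam('wrist','pics/w1.png'); print(proj(w,r.apply(np.array([[x,y,z] for x in(-13,13) for y in(-65,65) for z in (0,100)])/1e3)+o).round(0).tolist())
E
python3 f2.py
```

```text
time_s: 2.8
eef_pos: [0.4738, -0.3249, 0.1734]
tool_rot: [0.187, 0.615, 0.733, 0.224]
contact_force: [0.6, 0.7, 0.3]
opening: 0.0638
grip_force: 0.0
[ 0.5957 -0.2837  0.0181  0.1716] 7.296801362566145
[[-0.1708, 0.8169, 0.551, 0.5626], [0.9853, 0.1416, 0.0955, -0.2894], [0.0, 0.5592, -0.829, 0.0679], [0.0, 0.0, 0.0, 1.0]] [ 0.49649624 -0.30088517  0.16733913]
turn 10 x [-0.0, 0.0, 0.0] [-0.0, 0.0, 0.0002]
go 10 x [0.0022, 0.0019, 0.0021] [0.0, -0.0, 0.0]
in 6 x [0.0, 0.0, 0.02] [-0.0, -0.0, 0.0]
--now
pre 4 x [0.0055, 0.0047, 0.0053] [-0.0001, 0.0001, 0.0004]
[[281.0, 218.0], [282.0, 253.0], [282.0, 108.0], [284.0, 102.0], [302.0, 218.0], [311.0, 253.0], [305.0, 108.0], [317.0, 102.0]]
```

View pics/w1.png

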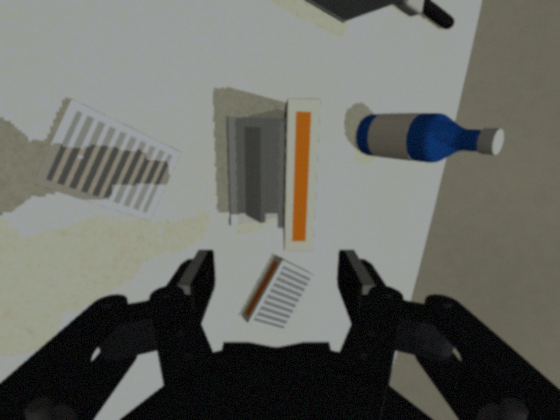

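The wrist view shows the filter's top face from (285,249) to (321,98), about 3 px right of and 4 px above the prediction, so I correct by about 3 mm in x and y. The other cassettes at (113,157) and (277,292) are smaller.

```bash
python3 -m creep '[[0.75,0.0051,0.0044,0.0042,0,0,0],[0.75,0.0051,0.0044,0.0042,0,0,0],[0.75,0.0051,0.0044,0.0042,0,0,0],[0.75,0.0051,0.0044,0.0042,0,0,0],[0.75,0.0051,0.0044,0.0042,0,0,0],[0.75,0,0,0.02,0,0,0],[0.75,0,0,0.02,0,0,0],[0.75,0,0,0.02,0,0,0],[0.75,0,0,0.02,0,0,0],[0.75,0,0,0.02,0,0,0],[0.75,0,0,0.02,0,0,0],[0.75,0,0,0,0,0,0],[0,0,0,0,0,0,0],[0,0,0,0,0,0,0],[0,0,0,0,0,0,0],[0,0,0,0,0,0,0],[0,0,0,0,0,0,0],[0,0,0,0,0,0,0]]' 60
cat > p.py <<'E'
from h import *
C=cur(); f=C[:3,1]; 
print(C.round(3).tolist(), bot.state()['contact_force'])
E
python3 p.py
```

```text
time_s: 5.2
eef_pos: [0.5645, -0.2863, 0.0705]
tool_rot: [0.189, 0.616, 0.732, 0.223]
contact_force: [-5.8, 0.5, 7.0]
opening: 0.0252
grip_force: 59.0
[[-0.171, 0.816, 0.552, 0.565], [0.985, 0.142, 0.094, -0.286], [-0.002, 0.56, -0.829, 0.071], [0.0, 0.0, 0.0, 1.0]] [-5.83244494  0.49529476  7.0091258 ]
```

```bash
python3 -m creep '[[0,0,0,-0.01,0,0,0],[0,0,0,-0.02,0,0,0],[0,0,0,-0.03,0,0,0],[0,0,0,-0.03,0,0,0],[0,0,0,-0.03,0,0,0],[0,0,0,-0.03,0,0,0],[0,0,0,-0.02,0,0,0],[0,0,0,0,0,0,0]]'
cat > p.py <<'E'
from h import *
C=cur(); A=mk([0.52,-0.30,0.26],[0,0,-1],[1,0,0]); B=A.copy(); B[:3,3]=[.575,.287,.235]
print(C[:3,3]); rows(C,A,8,'up'); rows(A,B,16,'over')
E
python3 p.py
```

```text
time_s: 6.2
eef_pos: [0.4704, -0.303, 0.212]
tool_rot: [0.19, 0.616, 0.732, 0.223]
contact_force: [0.1, 0.4, -1.3]
opening: 0.0255
grip_force: 59.7
[ 0.47044429 -0.30299619  0.21198313]
up 8 x [-0.0001, 0.0079, -0.0037] [0.0741, -0.0059, 0.0208]
over 16 x [0.0367, 0.0034, 0.0016] [0.0, 0.0, 0.0]
```

```bash
python3 -m creep '[[0,0,0.008,-0.004,0.0741,-0.0059,0.0208],[0,0,0.008,-0.004,0.0741,-0.0059,0.0208],[0,0,0.008,-0.004,0.0741,-0.0059,0.0208],[0,0,0.008,-0.004,0.0741,-0.0059,0.0208],[0,0,0.008,-0.004,0.0741,-0.0059,0.0208],[0,0,0.008,-0.004,0.0741,-0.0059,0.0208],[0,0,0.008,-0.004,0.0741,-0.0059,0.0208],[0,0,0.008,-0.004,0.0741,-0.0059,0.0208],[0,0,0,0,0,0,0]]' && python3 -m creep '[[0,0.02,0.002,0,0,0,0],[0,0.0367,0.0034,0.0016,0,0,0],[0,0.0367,0.0034,0.0016,0,0,0],[0,0.0367,0.0034,0.0016,0,0,0],[0,0.0367,0.0034,0.0016,0,0,0],[0,0.0367,0.0034,0.0016,0,0,0],[0,0.0367,0.0034,0.0016,0,0,0],[0,0.0367,0.0034,0.0016,0,0,0],[0,0.0367,0.0034,0.0016,0,0,0],[0,0.0367,0.0034,0.0016,0,0,0],[0,0.0367,0.0034,0.0016,0,0,0],[0,0.0367,0.0034,0.0016,0,0,0],[0,0.0367,0.0034,0.0016,0,0,0],[0,0.0367,0.0034,0.0016,0,0,0],[0,0.0367,0.0034,0.0016,0,0,0],[0,0.0367,0.0034,0.0016,0,0,0],[0,0.017,0.002,0,0,0,0],[0,0,0,0,0,0,0],[0,0,0,0,0,0,0]]'
cat > p.py <<'E'
from h import *
C=cur(); B=mk([.575,.287,.10],[0,0,-1],[1,0,0]); rows(C,B,8,'down')
cam('scene','pics/s2.png'); cam('top','pics/t2.png')
a=cv2.imread('pics/s2.png')[160:400,240:520];b=cv2.imread('pics/t2.png')[150:290,60:220]
cv2.imwrite('pics/m2.png',np.vstack([cv2.resize(a,None,fx=1.2,fy=1.2),np.hstack([cv2.resize(b,(336,294))])]) if 0 else np.hstack([cv2.resize(a,(420,360)),cv2.resize(b,(380,360))]))
E
python3 p.py
```

```text
time_s: 7.32
eef_pos: [0.5211, -0.297, 0.2593]
tool_rot: [-0.002, 0.706, 0.709, 0.001]
contact_force: [0.4, 0.2, -2.8]
opening: 0.0251
grip_force: 59.6
time_s: 9.7
eef_pos: [0.5738, 0.2886, 0.2384]
tool_rot: [-0.001, 0.707, 0.707, 0.0]
contact_force: [0.2, -0.0, -1.7]
opening: 0.0251
grip_force: 59.7
down 8 x [-0.0002, 0.0002, 0.0173] [-0.0002, -0.0003, 0.0001]
```

View pics/m2.png

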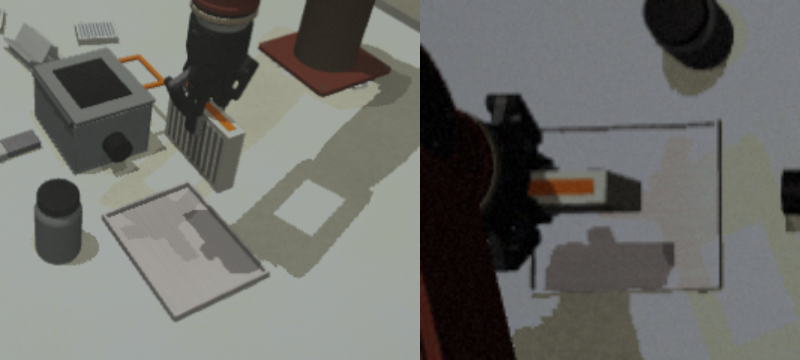

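The filter hangs upright and aligned over the pan (orange edge at (560,186) in the right half), well clear of the canister. I lower it.

```bash
python3 -m creep '[[0,0,0,0.02,0,0,0],[0,0,0,0.025,0,0,0],[0,0,0,0.025,0,0,0],[0,0,0,0.025,0,0,0],[0,0,0,0.025,0,0,0],[0,0,0,0.02,0,0,0],[0,0,0,0.01,0,0,0],[0,0,0,0.006,0,0,0],[0,0,0,0,0,0,0],[0,0,0,0,0,0,0]]'; python3 -m creep '[[0,0,0,0.002,0,0,0],[0,0,0,0.002,0,0,0],[0,0,0,0.002,0,0,0],[0,0,0,0,0,0,0]]';python3 -m creep '[[0,0,0,0.002,0,0,0],[0,0,0,0.002,0,0,0],[0,0,0,0,0,0,0]]'
```

```text
time_s: 11.05
eef_pos: [0.5745, 0.2904, 0.0835]
tool_rot: [-0.001, 0.707, 0.708, 0.001]
contact_force: [-0.2, -0.2, -1.1]
opening: 0.0252
grip_force: 59.7
time_s: 11.55
eef_pos: [0.5735, 0.2901, 0.0761]
tool_rot: [-0.002, 0.707, 0.708, 0.0]
contact_force: [0.3, -0.1, -1.3]
opening: 0.0252
grip_force: 59.7
time_s: 11.92
eef_pos: [0.5736, 0.29, 0.0721]
tool_rot: [-0.002, 0.707, 0.708, 0.0]
contact_force: [0.2, 0.1, -1.7]
opening: 0.0256
grip_force: 59.7
```

```bash
for i in 1 2; do python3 -m creep '[[0,0,0,0.0015,0,0,0],[0,0,0,0.001,0,0,0],[0,0,0,0,0,0,0]]' | grep -E 'eef|contact'; done
```

```text
eef_pos: [0.5737, 0.2901, 0.0698]
contact_force: [-0.9, -0.2, -1.4]
eef_pos: [0.5737, 0.2901, 0.0673]
contact_force: [0.2, -0.6, -1.7]
```

```bash
for i in 1 2; do python3 -m creep '[[0,0,0,0.0015,0,0,0],[0,0,0,0.001,0,0,0],[0,0,0,0,0,0,0]]' | grep -E 'eef|contact'; done
```

```text
eef_pos: [0.5737, 0.2901, 0.0648]
contact_force: [0.7, -0.2, -1.0]
eef_pos: [0.5736, 0.2901, 0.0623]
contact_force: [0.0, -0.4, -1.8]
```

```bash
for i in 1 2; do python3 -m creep '[[0,0,0,0.001,0,0,0],[0,0,0,0.001,0,0,0],[0,0,0,0,0,0,0]]' | grep -E 'eef|contact'; done
```

```text
eef_pos: [0.574, 0.29, 0.0619]
contact_force: [-3.5, -3.6, 6.6]
eef_pos: [0.5742, 0.29, 0.0618]
contact_force: [-8.4, -6.5, 17.6]
```

Contact with the floor. I relieve the push, then release and withdraw upward.

```bash
python3 -m creep '[[0,0,0,-0.0025,0,0,0],[0,0,0,0,0,0,0],[0.4,0,0,0,0,0,0],[0.6,0,0,0,0,0,0],[0.6,0,0,0,0,0,0],[0.6,0,0,0,0,0,0],[0.6,0,0,0,0,0,0]]'; python3 -m creep '[[0.6,0,0,-0.01,0,0,0],[0.6,0,0,-0.015,0,0,0],[0.6,0,0,-0.025,0,0,0],[0.6,0,0,-0.03,0,0,0],[0.6,0,0,-0.03,0,0,0],[0.6,0,0,-0.03,0,0,0],[0.6,0,0,-0.03,0,0,0],[0.6,0,0,-0.02,0,0,0],[0.6,0,0,0,0,0,0]]'
cat > p.py <<'E'
from h import *
cam('scene','pics/s3.png'); w=cam('wrist','pics/w3.png')
a=cv2.imread('pics/s3.png')[160:400,240:520]
cv2.imwrite('pics/m3.png',np.hstack([cv2.resize(a,(420,360)),cv2.resize(cv2.imread('pics/w3.png'),(380,360))]))
b=np.array([.456,-.010,.111]); yw=-.025; X=[np.cos(yw),np.sin(yw),0]
C=cur(); A=mk(b+[0,0,.12],[0,0,-1],X); print(C[:3,3]); rows(C,A,12,'bar')
E
python3 p.py
```

```text
time_s: 15.05
eef_pos: [0.5737, 0.2902, 0.0609]
tool_rot: [-0.001, 0.707, 0.708, 0.001]
contact_force: [0.6, -0.6, 0.0]
opening: 0.0514
grip_force: 0.0
time_s: 16.18
eef_pos: [0.5751, 0.29, 0.2538]
tool_rot: [-0.0, 0.707, 0.708, 0.003]
contact_force: [0.5, -0.4, -0.1]
opening: 0.0512
grip_force: 0.0
[0.57363856 0.28948494 0.250229  ]
bar 12 x [-0.0251, -0.0095, 0.0016] [-0.0002, -0.0002, 0.0022]
```

View pics/m3.png

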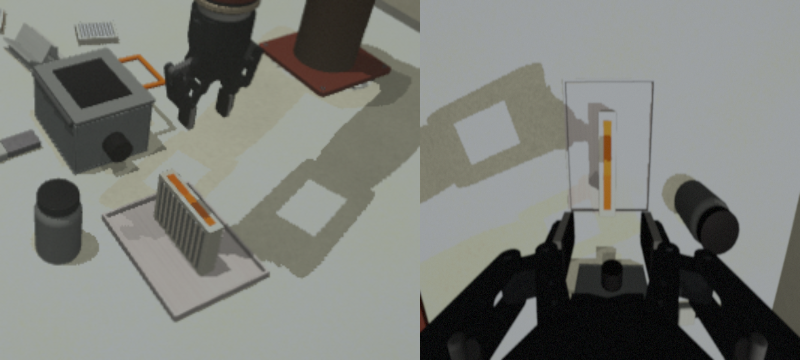

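The filter stands free and upright in the middle of the pan (scene crop (190,220), wrist crop (608,160)). On to the bar.

```bash
python3 -m creep '[[0.5,-0.0251,-0.0095,0.001,0,0,0.0022],[0.5,-0.0251,-0.0095,0.001,0,0,0.0022],[0.5,-0.0251,-0.0095,0.001,0,0,0.0022],[0.5,-0.0251,-0.0095,0.001,0,0,0.0022],[0.5,-0.0251,-0.0095,0.001,0,0,0.0022],[0.5,-0.0251,-0.0095,0.001,0,0,0.0022],[0.5,-0.0251,-0.0095,0.001,0,0,0.0022],[0.5,-0.0251,-0.0095,0.001,0,0,0.0022],[0.5,-0.0251,-0.0095,0.001,0,0,0.0022],[0.5,-0.0251,-0.0095,0.001,0,0,0.0022],[0.5,-0.0251,-0.0095,0.001,0,0,0.0022],[0.5,-0.0251,-0.0095,0.001,0,0,0.0022],[0.5,0,0,0,0,0,0],[0.5,0,0,0,0,0,0]]'
python3 - <<'E'
from h import *
w=cam('wrist','pics/w4.png'); m=cv2.inRange(cv2.cvtColor(w['image'],cv2.COLOR_RGB2HSV),(5,140,60),(20,255,255))
n,_,st,ce=cv2.connectedComponentsWithStats(m); 
for i in range(1,n):
    if st[i][4]>50: print(st[i],ce[i])
print(proj(w,[[.4575,.035,.111],[.456,-.010,.111],[.4545,-.055,.111],cur()[:3,3]]).round(0).tolist())
E
```

```text
time_s: 18.02
eef_pos: [0.4565, -0.0098, 0.2374]
tool_rot: [-0.002, 0.716, 0.698, 0.0]
contact_force: [0.5, -0.3, 0.9]
opening: 0.0425
grip_force: 0.0
[ 272  143   55  104 1666] [290.37935174 190.8967587 ]
[   0  144   30  106 1261] [  9.80333069 210.04361618]
[[276.0, 153.0], [275.0, 201.0], [275.0, 244.0], [276.0, 261.0]]
```

View pics/w4.png

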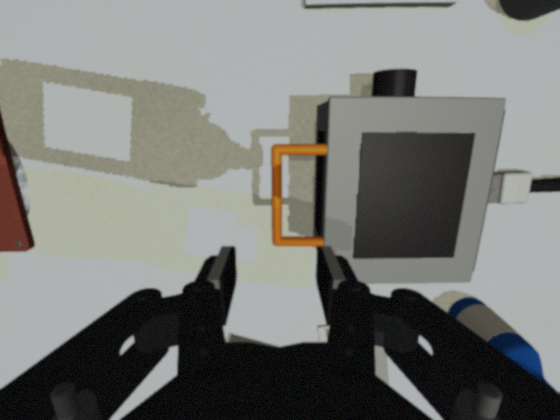

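The bar shows at u≈277, v 146–244, against a predicted (275, 201), so I shift 5 mm along y. The fingers straddle it, with one going into the gap.

```bash
python3 -m creep '[[0.5,0.005,0.001,0,0,0,0],[0.5,0,0,0.025,0,0,0],[0.5,0,0,0.025,0,0,0],[0.5,0,0,0.025,0,0,0],[0.5,0,0,0.025,0,0,0],[0.5,0,0,0.025,0,0,0],[0.5,0,0,0.015,0,0,0],[0.5,0,0,0.005,0,0,0],[0.5,0,0,0,0,0,0],[0,0,0,0,0,0,0],[0,0,0,0,0,0,0],[0,0,0,0,0,0,0],[0,0,0,0,0,0,0],[0,0,0,0,0,0,0]]' 40
python3 - <<'E'
from h import *
# circular path of bar: increments of 6 deg, radius .2, TCP vertical
for k in range(10):
    a,b=np.radians([6*k,6*k+6]); print(round(.2*(np.cos(a)-np.cos(b)),4),round(.2*(np.sin(b)-np.sin(a)),4))
E
```

```text
time_s: 19.82
eef_pos: [0.4568, -0.005, 0.0941]
tool_rot: [-0.002, 0.716, 0.698, -0.0]
contact_force: [-6.7, -0.3, 8.9]
opening: 0.0085
grip_force: 39.1
0.0011 0.0209
0.0033 0.0207
0.0054 0.0202
0.0075 0.0195
0.0095 0.0187
0.0114 0.0176
0.0132 0.0163
0.0148 0.0148
0.0163 0.0132
0.0176 0.0114
```

```bash
python3 -m creep '[[0,0,0.0003,-0.0104,0,0,0],[0,0,0.0008,-0.0104,0,0,0],[0,0,0.0014,-0.0104,0,0,0],[0,0,0.0019,-0.0103,0,0,0],[0,0,0.0025,-0.0102,0,0,0],[0,0,0.003,-0.01,0,0,0],[0,0,0.0035,-0.0098,0,0,0],[0,0,0.004,-0.0097,0,0,0]]'; python3 -m creep '[[0,0,0.0045,-0.0095,0,0,0],[0,0,0.005,-0.0092,0,0,0],[0,0,0.0055,-0.009,0,0,0],[0,0,0.0059,-0.0086,0,0,0],[0,0,0.0064,-0.0083,0,0,0],[0,0,0.0068,-0.008,0,0,0],[0,0,0.0072,-0.0076,0,0,0],[0,0,0.0076,-0.0072,0,0,0],[0,0,0,0,0,0,0]]'
```

```text
time_s: 20.82
eef_pos: [0.4728, -0.0053, 0.1746]
tool_rot: [-0.004, 0.716, 0.698, -0.001]
contact_force: [-11.3, 0.3, 1.5]
opening: 0.0082
grip_force: 38.9
time_s: 21.95
eef_pos: [0.5228, -0.0063, 0.2461]
tool_rot: [-0.003, 0.716, 0.698, -0.0]
contact_force: [-20.4, 3.0, 19.6]
opening: 0.0084
grip_force: 40.0
```

```bash
python3 -m creep '[[0,0,0.0045,-0.0055,0,0,0],[0,0,0.005,-0.0051,0,0,0],[0,0,0.0054,-0.0046,0,0,0],[0,0,0.0056,-0.0043,0,0,0],[0,0,0.006,-0.004,0,0,0],[0,0,0.006,-0.0035,0,0,0],[0,0,0,0,0,0,0],[0,0,0,0,0,0,0]]'
python3 - <<'E'
from h import *
s=cam('scene','pics/s5.png'); cam('top','pics/t5.png')
a=cv2.imread('pics/s5.png')[120:400,200:480];b=cv2.imread('pics/t5.png')[150:300,90:330]
cv2.imwrite('pics/m5.png',np.hstack([cv2.resize(a,(440,440)),np.vstack([cv2.resize(b,(360,225)),np.zeros((215,360,3),np.uint8)])]))
yw=-.025; h=np.array([.656,-.008,.111])
for d in(50,55,60,65):
    r=R.from_euler('ZY',[yw,np.radians(d)]); P=proj(s,r.apply(np.array([[-.155,.09,.004],[-.155,-.09,.004],[0,.09,.004]]))+h)
    print(d,((P-[200,120])*440/280).round(0).tolist())
E
```

```text
time_s: 22.95
eef_pos: [0.5569, -0.0069, 0.2721]
tool_rot: [-0.001, 0.716, 0.698, 0.002]
contact_force: [-8.1, 2.8, 10.1]
opening: 0.0084
grip_force: 39.8
50 [[201.0, 119.0], [149.0, 65.0], [140.0, 196.0]]
55 [[195.0, 116.0], [143.0, 62.0], [140.0, 196.0]]
60 [[188.0, 114.0], [137.0, 60.0], [140.0, 196.0]]
65 [[181.0, 112.0], [130.0, 58.0], [140.0, 196.0]]
```

View pics/m5.png

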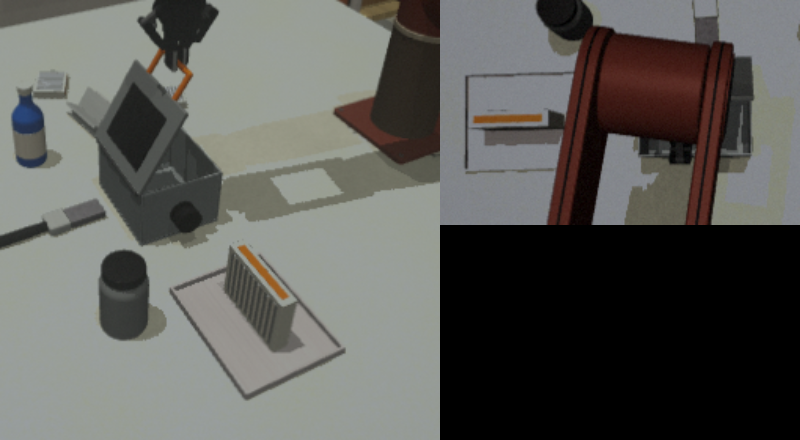

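The lid's front corners at (187,115) and (137,62) match the 60° prediction of (188,114) and (137,60), and the bar kinematics give about 60.7°. The filter stands in the pan at (260,295). I hold briefly, then hand in.

```bash
python3 -m creep '[[0,0,0,0,0,0,0],[0,0,0,0,0,0,0],[0,0,0,0,0,0,0],[0,0,0,0,0,0,0],[0,0,0,0,0,0,0]]' && python3 -c "
from bench import bot
print(bot.hand_in())"
```

```text
time_s: 23.68
eef_pos: [0.5569, -0.0069, 0.272]
tool_rot: [-0.001, 0.716, 0.698, 0.002]
contact_force: [-7.7, 3.7, 10.3]
opening: 0.0081
grip_force: 39.8
the job is handed in; nothing more can be done
None
```

I handed the job in at 23.7 s: the filter stands free and upright in the pan, and the gripper is holding the lid at about 60° by the camera and the bar's position; the hand-in returned no verdict.

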